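Open the guard gate of a check fixture

ROBOT

A 7-joint arm with a two-finger parallel gripper is mounted at the origin on the work surface. World frame = base frame: x ahead of the robot, y to its left, z up, the work surface at z = 0. Lengths are in mm, angles in rad, forces in N, time in s.
With the tool pointing down it reaches from about 400 to 925 mm from the base axis. Payload 4.1 kg.
Tool frame: the origin (TCP) lies midway between the tips of the shut fingers; the grasp point (between the pads) lies 19 mm behind it; y points along the fingers, z is the direction in which the jaws open and shut, and the axes are right-handed (so a half turn about y gives the same grasp; the last joint's range is limited). The gripper opens to 85 mm and grips with 20 to 120 N. Pads are 22 mm wide; open, the fingers measure 114 mm over their backs; the gripper's body (76 mm by 85 mm) begins 54 mm behind the grasp point. The pads swing forward as they close: fully open they stand 13 mm farther back than shut.
Start: joints at [1.097, 0.398, 0.045, 1.537, -0.019, 1.207, -0.051], TCP at [237.995, -604.898, 231.347] pointing down, gripper open.
Joint ranges: [-2.82, 2.82], [-0.49, 2.23], [-1.37, 1.46], [0, 2.46], [-1.36, 4.5], [0.23, 2], [-2.94, 2.94]. Speed limits (rad/s): [2.57, 2.57, 3.14, 3.14, 3.14, 3.14, 3.14].

INTERFACE

Orientations are given as [roll, pitch, yaw] about the fixed x, y, z axes, in that order (R = Rz(yaw) Ry(pitch) Rx(roll)).
In Python, from station import observe, get_image, job_done gives the robot as it stands.
- The arm moves only by the tool move_arm, never from a script. Its argument "increments" is text: rows parted by semicolons, each of 4 numbers parted by spaces: the shift along the tool's x, y, z in mm, then the turn about the tool's y in rad. A call has 1 to 12 rows; each row is the pose to reach, as a shift and turn from the pose commanded when the call began, along the tool's axes at that moment; what a row does not reach only later rows make up. A row lasts 1/8 s, in which the tool goes at most 62.5 mm and 10.7 degrees, less where a joint would pass 70% of its speed; a pose out of reach is approached as far as the arm can. A call with a gripper value outside its range is refused whole. "fingers" is the finger opening in mm, from 0 to 85.4, set as the call begins (left out, the last holds). The fingers move at their own pace and stop on an object; "force" is the grip in N (left out, the last holds). Time passes only in rows, so rows that repeat a pose let the fingers close. It gives the time, the measured TCP pose, the force and the opening at its end, in the units of the state.
- observe(): the state, without advancing time (a new reading comes with each control period).
- get_image(name): name is "side" or "top" or "wrist"; returns a dict with "pixels" (384x512x3 uint8, red, green, blue), "fx", "fy", "cx", "cy" (pixels), "k1" (the pictures are not rectified: a ray, as slopes to the right and down, at radius r is drawn at 1 + k1 r^2 times it, then the intrinsics apply), "cam_to_world" (4x4, takes a point from camera to world coordinates); the wrist camera has in their place "mount" (4x4, takes a point from camera to tool coordinates, whose origin is the TCP and whose axes are the tool frame's). Camera axes: x right, y up, looking along -z (the intrinsics and any distortion apply to the point x, -y, -z); pixel columns grow to the right and rows downward; lengths in mm; the calibration is good to about 2 mm. A picture is of the moment at which its call begins: read the wrist's pose just before it. There is no depth.
- job_done(): hands the job in, once; it reports no verdict.
The state is a dict: "time_s": time; "joints": joint angles; "joint_velocities": joint speeds; "effort": joint torques, N m; "ee_pos": TCP position; "orientation": TCP orientation; "wrist_force": force on the tool from outside, world axes, zero at the start; "ft_torque": the same for the moment, N m; "width": finger opening in mm.
Only numpy, scipy, OpenCV 4.12 (cv2) and the standard library are available. Lean on these libraries where they do the work, as an engineer would, in place of code of your own. Each camera call takes 0.05 s, during which the arm holds its last target. There are 200 camera calls.

TASK

Open the guard of the check fixture: by its knob, gently lift the steel latch bar until it is free of the catch, then swing the gate wide open towards the robot, to about a right angle, and leave it open and still with the bar let down again. The catch is clamped at an unknown height, so feel for it: do not force the bar against the catch, do not fling the gate, and leave the hub casting, the wrench and the carton on the bench where they are.

Things in the scene. Friction and masses are not known exactly. Their poses are not given: they have to be found in the camera images.
- guard: Fixed bench guard: aluminium frame, clear walls 190 mm high, open on top, round a nest with a hub casting. Origin on the gate's upright hinge axis, at table height; its -x axis points out of the front, towards the robot, z up. The shut gate runs from the origin along -y: 200 mm wide, 20 mm thick about the plane x = 0, top at 190 mm. Place and yaw differ each time.
- gate (a joint): Gate angle, rad: 0 shut, grows as it swings out towards the robot (clockwise from above, about the origin of guard), 1.57 at a right angle, stop at 1.75. Stiff hinge (0.25 N m friction): it stays where it is left; 2 to 3 N at the knob move it.
- bar (a joint): Latch bar angle, rad: 0 level on its rest pin, grows as the free end rises, stop at 0.6. Steel bar on the gate's front face, 0.3 to 0.7 kg, 193 mm long, 14 mm high, 10 mm thick; let go, it drops back to 0 by its weight and a return spring. Lifting the knob takes 10 to 16 N, nearly constant. The knob then moves on an arc about bar_pivot, not straight up.
- bar_pivot (a point): The bar's pivot, mid-thickness of the bar: with the gate shut at x = -17, y = -60, z = 140 mm in the frame of guard. Its axis is level and square to the gate face; it swings with the gate.
- bar_end (a point): Middle of the bar's free end, 178 mm from the pivot, x = -17, y = -238, z = 140 mm in the frame of guard when latched. The catch holds the last 12 mm of the bar.
- knob (a point): Middle of the knob's neck, 130 mm out from and 32 mm above the pivot; latched: x = -65, y = -190, z = 172 mm in the frame of guard. The neck is a level pin, 14 mm thick, square to the gate face, free 27 mm forward and 43 mm back along the point's x, with a disc 32 mm across on its front end and the bar's lug behind. Room at both sides and above: pinch it from above, fingers closing along the gate's width.
- post: Fixed aluminium latch post, 190 mm high, with the dark steel catch clamped to its front. Origin and axes coincide with guard's; post from y = -207 to -237 mm, catch out to y = -252, x = -38 mm, top 175 to 203 mm high. Catch: a lip 12 mm thick, 4 mm in front of the bar, blocks the way out; above the lip an open mouth 21 mm high; above that a roof faced with a rubber buffer. It does not move in use.
- post_top (a point): Top front edge of the latch post. The catch's height is not given: the bar's free end must rise 13 to 43 mm (0.07 to 0.245 rad) to clear the lip, and only 4 to 6 mm more (3 to 4 mm at the knob, 0.024 to 0.034 rad) brings it against the rubber roof (5 N per mm). Feel for the roof, let down until it is off and 1.5 mm more at the knob, draw the bar out level. Bar and catch may press together with 8 N at most (10 N at the knob).
- part_center (a point): Centre of a loose hub casting (three-lobed, 115 mm across, 32 mm high, 0.35 kg) on the bench: a bystander.
- wrench: Loose steel wrench, 160 mm long, lying on the bench: a bystander. Origin at its underside.
- carton: Loose open cardboard carton, 200 x 160 x 100 mm, on the bench: a bystander. Origin under its centre.

How it is judged:
By the outcome, as a careful person would: the job done as asked, in the order asked, and still so for the second after the job is handed in, with the robot touching nothing.
It also fails if it takes over 72 s, if anything falls off the work surface, if the arm or the gripper's body presses on something with over 40 N, if the wrist force passes 120 N, or if a joint passes its speed limit or range.

## Working session

There is one attempt and no reset: what is moved stays moved. The work goes in short steps, Python scripts to look and compute and a tool call to move; the robot and the scene stay as the last step left them, time stands still between calls to the robot, and variables do not carry over. Pictures are saved under pics/ and viewed, about 8 in all and at most 12, crops included, and the job is handed in when it is done.

Besides the shell and the picture viewer there is one more tool, called as name(argument=value, ...) on one line, values as JSON. move_arm: Moves the arm, as the interface text tells. Its arguments: {"type":"object","properties":{"increments":{"type":"string"},"fingers":{"type":"number"},"force":{"type":"number"}},"required":["increments"]}

```bash
mkdir -p pics; ls; python3 - <<'E'
from station import *
import cv2
print(observe())
for n in ("side","top"):
    d=get_image(n); cv2.imwrite(f"pics/{n}0.png",d["pixels"][:,:,::-1])
    print(n,{k:(v if not hasattr(v,'tolist') else v.tolist()) for k,v in d.items() if k!="pixels"})
d=get_image("wrist");print(d["mount"],d["fx"],d["fy"],d["cx"],d["cy"],d["k1"])
E
```

```text
pics
{'time_s': 0.0, 'joints': array([ 1.09704618,  0.39920203,  0.04503193,  1.53790299, -0.01870789,
        1.20690059, -0.05068417]), 'joint_velocities': array([-8.81431043e-04,  1.47783566e-05, -4.26252864e-04, -9.77117213e-04,
       -1.04297726e-03, -1.66510084e-03,  7.02389077e-04]), 'effort': array([-1.25026058e-04, -4.75141525e+01,  1.36466738e+00, -2.54228389e+01,
        1.16156938e-02,  9.42958170e-03,  5.04282525e-06]), 'ee_pos': array([ 237.71160879, -604.27807721,  230.2467233 ]), 'orientation': array([-1.57278350e+00, -1.29556388e-04, -2.76671590e+00]), 'wrist_force': array([ 0.28526756, -0.44052994,  0.21395745]), 'ft_torque': array([-0.03789475,  0.00345103,  0.00675327]), 'width': 85.53497685288639}
side {'fx': 348.2619637937647, 'fy': 348.2619637937647, 'cx': 259.84006114177663, 'cy': 189.26704223114402, 'k1': -0.0012518796452726279, 'cam_to_world': [[-0.7246572516048575, 0.4622112870280205, -0.5111091799609896, -105.61090844058361], [-0.6887891027008326, -0.46321476182097565, 0.5576752248681294, 692.1027464872004], [0.02101046636979472, 0.7561698291885479, 0.654038033854214, 872.2863939223179], [0.0, 0.0, 0.0, 1.0]]}
top {'fx': 426.7240508505292, 'fy': 426.7240508505292, 'cx': 263.1458471559218, 'cy': 192.0501481818494, 'k1': 0.056126797208204106, 'cam_to_world': [[-0.007453803092876735, 0.986964328381212, -0.16076646205746895, 279.5553323251109], [-0.9998275346295925, -0.010090575250902078, -0.015591064351626056, 36.73530600156136], [-0.017010050439763034, 0.1606225226863557, 0.986869324373753, 1384.862416689639], [0.0, 0.0, 0.0, 1.0]]}
[[ 7.11584257e-04 -9.52345523e-01 -3.05020490e-01 -7.79193845e+01]
 [-4.09042369e-04  3.05020265e-01 -9.52345773e-01 -1.43147794e+02]
 [ 9.99999663e-01  8.02440563e-04 -1.72502050e-04 -8.83030255e-01]
 [ 0.00000000e+00  0.00000000e+00  0.00000000e+00  1.00000000e+00]] 270.1297041173334 270.1297041173334 255.30176521038564 193.0542864410834 0.0020579507036550654
```

```bash
python3 - <<'E'
import cv2
for n in("side","top"):
    a=cv2.imread(f"pics/{n}0.png"); cv2.imwrite(f"pics/{n}0b.png",cv2.resize(a,(800,600),interpolation=cv2.INTER_CUBIC))
E
```

```text
(no output)
```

View pics/top0.png

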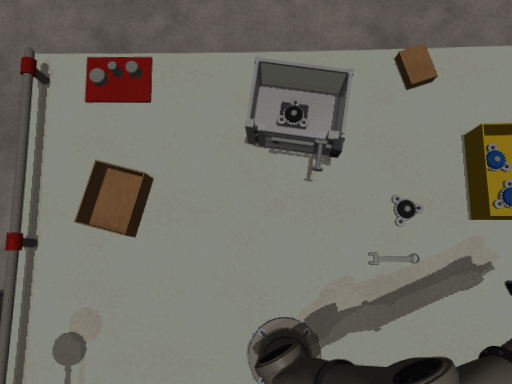

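View pics/side0.png

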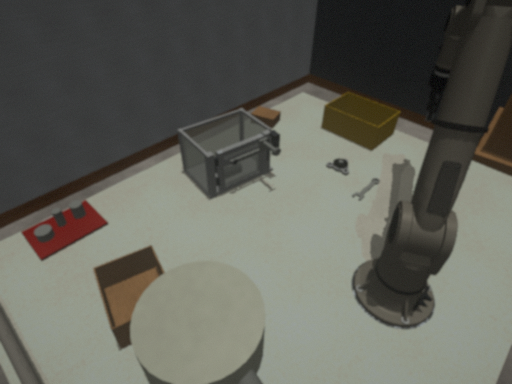

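The top view shows the guard at about (246–352, 60–157), the knob at about (319, 150), the casting at (405, 208) and the wrench at (392, 258). I'll enlarge both views of the guard.

```bash
python3 - <<'E'
import cv2,numpy as np
a=cv2.imread("pics/top0.png")[50:190,235:365]; b=cv2.imread("pics/side0.png")[100:210,170:290]
A=cv2.resize(a,None,fx=4,fy=4,interpolation=cv2.INTER_CUBIC)  # 520x560
cv2.imwrite("pics/topc.png",cv2.convertScaleAbs(A,alpha=1.4,beta=20))
B=cv2.resize(b,None,fx=5,fy=5,interpolation=cv2.INTER_CUBIC)
cv2.imwrite("pics/sidec.png",cv2.convertScaleAbs(B,alpha=1.5,beta=20))
E
```

```text
(no output)
```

View pics/topc.png

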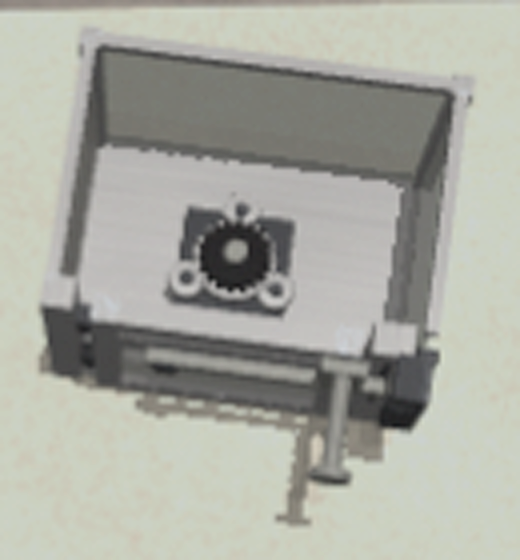

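View pics/sidec.png

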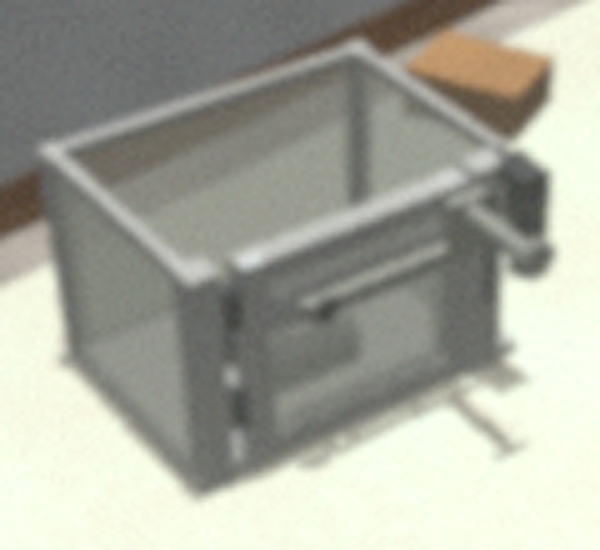

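```bash
cat > cam.py <<'E'
import numpy as np
from scipy.optimize import least_squares
from scipy.spatial.transform import Rotation as R
def proj(d,T,P):
    c=np.linalg.inv(T)@np.append(P,1); s=np.array([c[0],-c[1]])/-c[2]
    s=s*(1+d["k1"]*(s@s)); return np.array([d["fx"]*s[0]+d["cx"],d["fy"]*s[1]+d["cy"]])
def g2w(q,P):
    c,s=np.cos(q[2]),np.sin(q[2]); return np.array([q[0]+c*P[0]-s*P[1],q[1]+s*P[0]+c*P[1],P[2]])
E
cat > fit.py <<'E'
from cam import *
from station import *
t=lambda u,v:(u/4+235-.4,v/4+50-.4); s=lambda u,v:(u/5+170-.4,v/5+100-.4)
obs=[("top",(-95,-190,172),t(331,474)),("top",(-27,-190,176),t(342,368)),("top",(-17,-45,147),t(148,356)),
("top",(0,-207,190),t(374,337)),("top",(0,-237,190),t(416,340)),
("side",(-95,-190,172),s(531,257)),("side",(-22,-45,140),s(303,308)),("side",(-27,-190,172),s(476,205))]
D={n:get_image(n) for n in("top","side")}
f=lambda q:np.concatenate([proj(D[n],D[n]["cam_to_world"],g2w(q,P))-o for n,P,o in obs])
r=least_squares(f,[600,50,0],loss="soft_l1"); q=r.x
print(q); print(np.round(f(q).reshape(-1,2),1)); print("knob",g2w(q,(-65,-190,172)))
for n,P in [("pivot",(-17,-60,140)),("right post",(-20,-237,190))]: print(n,g2w(q,P))
E
python3 fit.py
```

```text
[ 6.69590466e+02  7.28091039e+01 -1.32968735e-01]
[[ 0.4 -1.5]
 [ 0.3  2. ]
 [-0.3 -1.1]
 [-0.3  0.1]
 [-0.4  0.6]
 [ 0.3 -1.7]
 [ 0.8  0.3]
 [-0.9  0.3]]
knob [ 579.97456397 -106.89618308  172.        ]
pivot [644.78589509  15.59255664 140.        ]
right post [ 618.34620353 -159.44727514  190.        ]
```

move_arm(increments="-25 -5 -17 -0.15; -60 -10 -41 -0.33; -105 -15 -71 -0.51; -150 -20 -101 -0.69; -200 -25 -135 -0.87; -250 -30 -169 -1.05; -300 -30 -203 -1.23; -350 -30 -237 -1.41; -400 -30 -270 -1.59; -450 -30 -304 -1.77; -485 -30 -328 -1.95; -500 -30 -338 -2.13", fingers=60)

```text
time_s: 1.75
ee_pos: [580.7, -103.6, 261.3]
orientation: [-1.569, 0.0, -0.626]
wrist_force: [-1.0, -0.9, 0.4]
width: 59.8
```

Finish the turn (‑0.493) in place.

move_arm(increments="0 0 0 -0.15; 0 0 0 -0.32; 0 0 0 -0.49; 0 0 0 -0.50; 0 0 0 -0.50; 0 0 0 -0.50")

```text
time_s: 2.5
ee_pos: [579.5, -107.3, 261.3]
orientation: [-1.571, -0.0, -0.138]
wrist_force: [-0.7, 0.7, -1.2]
width: 60.0
```

```bash
cat >> cam.py <<'E'
def wT(o,d):
    T=np.eye(4);T[:3,:3]=R.from_euler("xyz",o["orientation"]).as_matrix();T[:3,3]=o["ee_pos"];return T@d["mount"]
E
python3 - <<'E'
from cam import *; from station import *; import cv2
o=observe();d=get_image("wrist");print(o["time_s"],o["ee_pos"],o["orientation"],o["joints"].round(2),o["wrist_force"])
np.savez("w1.npz",T=wT(o,d))
a=d["pixels"][:,:,::-1].copy(); cv2.imwrite("pics/w1.png",cv2.resize(cv2.convertScaleAbs(a,alpha=1.3,beta=15),(800,600),interpolation=cv2.INTER_CUBIC))
q=(669.59,72.81,-.13297)
for P in [(-92,-190,172),(-22,-190,172),(-65,-190,172),(0,-207,190),(-17,-45,147)]: print(P,(proj(d,wT(o,d),g2w(q,P))*1.5625).round(0))
E
```

```text
2.5 [ 579.49057722 -107.30539653  261.3343365 ] [-1.57104396e+00 -8.92681261e-05 -1.38064146e-01] [ 0.63  0.32 -0.66  1.63  0.21  1.26  1.37] [-0.65196291  0.72036042 -1.22618666]
(-92, -190, 172) [399. 264.]
(-22, -190, 172) [399. 376.]
(-65, -190, 172) [399. 309.]
(0, -207, 190) [371. 424.]
(-17, -45, 147) [615. 364.]
```

View pics/w1.png

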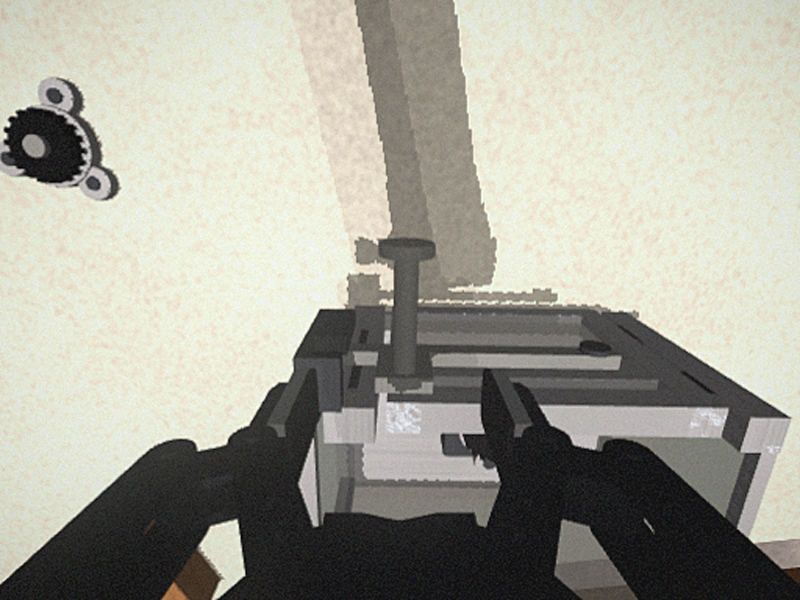

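The picture shows the knob disc at (406, 247) and the neck running down to (404, 376), about 6 px right of where I predicted it. So the guard lies about 3.5 mm further to +y. I'll shift across by that and descend.

move_arm(increments="0 10 1 0; 0 25 3 0; 0 45 3.5 0; 0 65 3.5 0; 0 80 3.5 0; 0 92 3.5 0; 0 100 3.5 0; 0 106 3.5 0; 0 108 3.5 0; 0 108 3.5 0; 0 108 3.5 0", fingers=50, force=60)

```text
time_s: 3.92
ee_pos: [580.3, -103.9, 153.7]
orientation: [-1.571, -0.001, -0.137]
wrist_force: [0.4, -0.0, -0.2]
width: 50.2
```

```bash
python3 - <<'E'
from cam import *; from station import *; import cv2
o=observe();d=get_image("wrist");print(o["time_s"],o["ee_pos"],o["orientation"],o["joints"].round(2),o["wrist_force"])
a=d["pixels"][:,:,::-1].copy(); cv2.imwrite("pics/w2.png",cv2.resize(cv2.convertScaleAbs(a,alpha=1.3,beta=15)[60:384,100:420],None,fx=1.8,fy=1.8,interpolation=cv2.INTER_CUBIC))
E
```

```text
3.925 [ 580.29843743 -103.86863868  153.74318774] [-1.57097427e+00 -8.71667236e-04 -1.36826134e-01] [ 0.6   0.42 -0.63  1.76  0.28  1.05  1.3 ] [ 0.37011767 -0.04431006 -0.23930323]
```

View pics/w2.png

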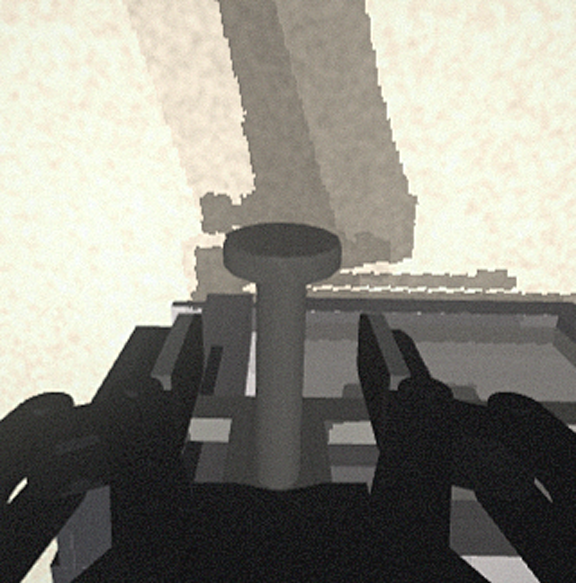

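The neck at x≈281 sits midway between the pads (about 200 and 360), behind the disc. I'll close gently.

move_arm(increments="0 0 0 0; 0 0 0 0; 0 0 0 0; 0 0 0 0; 0 0 0 0; 0 0 0 0; 0 0 0 0; 0 0 0 0", fingers=8, force=60)

```text
time_s: 4.97
ee_pos: [580.0, -104.0, 153.5]
orientation: [-1.571, -0.0, -0.137]
wrist_force: [-2.2, -1.6, 5.5]
width: 12.1
```

```bash
python3 - <<'E'
from station import *
o=observe();print({k:o[k].round(3) for k in("ee_pos","wrist_force","ft_torque","orientation")},o["width"])
E
```

```text
{'ee_pos': array([ 580.043, -104.037,  153.508]), 'wrist_force': array([-2.207, -1.595,  5.512]), 'ft_torque': array([-0.166,  0.23 , -0.207]), 'orientation': array([-1.571, -0.   , -0.137])} 12.075876863296488
```

```bash
python3 - <<'E'
from cam import *; from station import *
T=np.load("w1.npz")["T"]; d=get_image("wrist"); s=get_image("side"); t=get_image("top")
q=(669.5,75.8,-.134)
for h in (175,180,185,190,195,200,203):
    P=g2w(q,(-38,-252,h)); P2=g2w(q,(-38,-207,h))
    print(h,"w1",(proj(d,T,P)*1.5625).round(),(proj(d,T,P2)*1.5625).round(),"side",((proj(s,s["cam_to_world"],P)-[169.6,99.6])*5).round(),((proj(s,s["cam_to_world"],P2)-[169.6,99.6])*5).round(),"top",((proj(t,t["cam_to_world"],P)-[234.6,49.6])*4).round(),((proj(t,t["cam_to_world"],P2)-[234.6,49.6])*4).round())
print("post",(proj(d,T,g2w(q,(0,-207,190)))*1.5625).round(),((proj(s,s["cam_to_world"],g2w(q,(0,-207,190)))-[169.6,99.6])*5).round())
import cv2
a=cv2.imread("pics/w1.png")[290:460,270:430]; cv2.imwrite("pics/w1c.png",cv2.resize(cv2.convertScaleAbs(a,alpha=1.5,beta=20),None,fx=3.5,fy=3.5))
E
```

```text
175 w1 [300. 353.] [376. 353.] side [543. 184.] [497. 204.] top [422. 401.] [360. 394.]
180 w1 [298. 357.] [375. 357.] side [543. 178.] [497. 198.] top [424. 400.] [361. 392.]
185 w1 [296. 361.] [375. 360.] side [544. 172.] [497. 192.] top [425. 398.] [362. 391.]
190 w1 [294. 364.] [374. 364.] side [544. 166.] [497. 186.] top [426. 396.] [363. 389.]
195 w1 [292. 369.] [374. 368.] side [545. 161.] [498. 180.] top [427. 394.] [364. 387.]
200 w1 [289. 373.] [373. 372.] side [545. 155.] [498. 174.] top [428. 392.] [365. 385.]
203 w1 [288. 375.] [373. 375.] side [545. 151.] [498. 171.] top [429. 391.] [365. 384.]
post [376. 423.] [464. 164.]
```

View pics/w1c.png

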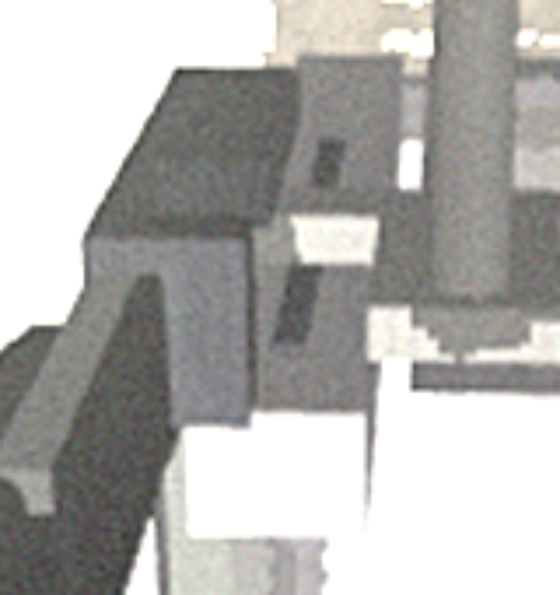

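Top-front-left corner of the catch is at (295, 358) in the wrist picture, so its top is about 184 mm high. That puts the roof contact at a knob lift of roughly 20 ± 4 mm. First a small test lift.

move_arm(increments="0 -0.7 0.2 0; 0 -1.3 0.3 0; 0 -2 0.5 0; 0 -2.6 0.7 0; 0 -2.6 0.7 0; 0 -2.6 0.7 0")

```text
time_s: 5.88
ee_pos: [579.0, -103.2, 154.9]
orientation: [-1.571, 0.003, -0.137]
wrist_force: [0.2, -2.0, -11.1]
width: 12.1
```

move_arm(increments="0 -1 0.3 0; 0 -2 0.6 0; 0 -3 0.9 0; 0 -4 1.2 0; 0 -5 1.5 0; 0 -6 1.8 0; 0 -6.4 1.9 0; 0 -6.4 1.9 0; 0 -6.4 1.9 0")

```text
time_s: 7.0
ee_pos: [580.0, -101.6, 162.1]
orientation: [-1.571, 0.001, -0.137]
wrist_force: [-2.0, -2.1, -14.1]
width: 12.3
```

```bash
cat > ob.py <<'E'
from station import *
o=observe();print(o["time_s"],{k:o[k].round(2) for k in("ee_pos","wrist_force","ft_torque","orientation")},round(o["width"],1))
E
python3 ob.py; python3 - <<'E'
from cam import *; from station import *; import cv2
d=get_image("wrist")
a=d["pixels"][:,:,::-1].copy(); cv2.imwrite("pics/w3.png",cv2.resize(cv2.convertScaleAbs(a,alpha=1.5,beta=25)[100:330,140:380],None,fx=2.4,fy=2.4,interpolation=cv2.INTER_CUBIC))
E
```

```text
7.0 {'ee_pos': array([ 580.03, -101.57,  162.13]), 'wrist_force': array([ -1.96,  -2.15, -14.05]), 'ft_torque': array([-1.11,  0.37, -0.19]), 'orientation': array([-1.57,  0.  , -0.14])} 12.3
```

View pics/w3.png

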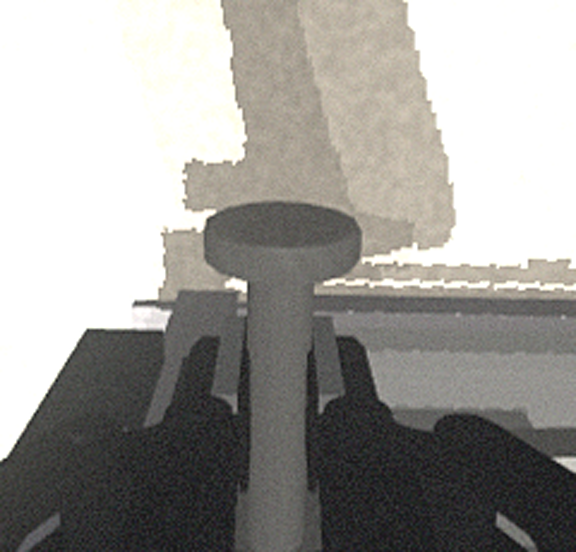

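The pads hold the neck behind the disc and the lift force is steady at about 14 N. Lifting on.

move_arm(increments="0 -0.8 0.3 0; 0 -1.6 0.6 0; 0 -2.4 0.8 0; 0 -3.2 1.1 0; 0 -4 1.4 0; 0 -4.5 1.6 0; 0 -4.5 1.6 0; 0 -4.5 1.6 0")

```text
time_s: 8.05
ee_pos: [580.7, -100.2, 167.0]
orientation: [-1.572, -0.001, -0.137]
wrist_force: [-2.8, -4.0, -11.0]
width: 12.1
```

```bash
python3 ob.py
```

```text
8.05 {'ee_pos': array([ 580.68, -100.22,  167.  ]), 'wrist_force': array([ -2.85,  -3.97, -10.95]), 'ft_torque': array([-1.19,  0.48, -0.26]), 'orientation': array([-1.57, -0.  , -0.14])} 12.1
```

```bash
cat > ob.py <<'E'
from station import *; import numpy as np
L=[]
for i in range(5): L.append(observe()); get_image("side")
m=lambda k:np.mean([o[k] for o in L],0).round(2)
print(L[-1]["time_s"],{k:m(k) for k in("ee_pos","wrist_force","ft_torque","orientation")},"Fz sd",np.std([o["wrist_force"][2] for o in L]).round(2),m("width"))
E
python3 ob.py
```

```text
8.25 {'ee_pos': array([ 580.69, -100.24,  167.01]), 'wrist_force': array([ -2.42,  -4.62, -11.33]), 'ft_torque': array([-1.19,  0.46, -0.25]), 'orientation': array([-1.57, -0.  , -0.14])} Fz sd 0.28 11.98
```

move_arm(increments="0 -0.5 0.2 0; 0 -1 0.4 0; 0 -1.5 0.6 0; 0 -1.5 0.6 0; 0 -1.5 0.6 0")

```text
time_s: 8.93
ee_pos: [580.8, -99.7, 168.4]
orientation: [-1.572, -0.001, -0.137]
wrist_force: [-1.6, -3.7, -12.2]
width: 11.7
```

```bash
python3 ob.py
```

```text
9.125 {'ee_pos': array([580.77, -99.77, 168.37]), 'wrist_force': array([ -1.53,  -4.66, -12.6 ]), 'ft_torque': array([-1.27,  0.4 , -0.25]), 'orientation': array([-1.57, -0.  , -0.14])} Fz sd 0.4 12.05
```

move_arm(increments="0 -0.5 0.2 0; 0 -1 0.4 0; 0 -1 0.4 0; 0 -1 0.4 0")

```text
time_s: 9.68
ee_pos: [580.8, -99.4, 169.3]
orientation: [-1.572, -0.001, -0.137]
wrist_force: [-2.8, -4.4, -12.4]
width: 12.0
```

```bash
python3 ob.py
```

```text
9.875 {'ee_pos': array([580.82, -99.45, 169.3 ]), 'wrist_force': array([ -1.73,  -4.92, -12.24]), 'ft_torque': array([-1.36,  0.37, -0.24]), 'orientation': array([-1.57, -0.  , -0.14])} Fz sd 0.33 11.99
```

move_arm(increments="0 -0.4 0.2 0; 0 -0.8 0.4 0; 0 -0.8 0.4 0; 0 -0.8 0.4 0")

```text
time_s: 10.42
ee_pos: [580.9, -99.2, 170.0]
orientation: [-1.572, -0.001, -0.137]
wrist_force: [-0.7, -5.3, -12.2]
width: 11.9
```

```bash
python3 ob.py
```

```text
10.625 {'ee_pos': array([580.86, -99.19, 170.02]), 'wrist_force': array([ -1.39,  -4.7 , -12.63]), 'ft_torque': array([-1.45,  0.34, -0.25]), 'orientation': array([-1.57, -0.  , -0.14])} Fz sd 0.49 11.8
```

move_arm(increments="0 -0.4 0.2 0; 0 -0.8 0.4 0; 0 -0.8 0.4 0; 0 -0.8 0.4 0")

```text
time_s: 11.18
ee_pos: [580.9, -98.9, 170.8]
orientation: [-1.572, -0.001, -0.137]
wrist_force: [-1.3, -5.0, -13.2]
width: 12.2
```

```bash
python3 ob.py
```

```text
11.375 {'ee_pos': array([580.9 , -98.91, 170.76]), 'wrist_force': array([ -1.16,  -4.48, -13.14]), 'ft_torque': array([-1.53,  0.34, -0.24]), 'orientation': array([-1.57, -0.  , -0.14])} Fz sd 0.46 11.83
```

move_arm(increments="0 -0.4 0.2 0; 0 -0.8 0.3 0; 0 -0.8 0.3 0; 0 -0.8 0.3 0")

```text
time_s: 11.92
ee_pos: [581.0, -98.7, 171.5]
orientation: [-1.572, -0.001, -0.137]
wrist_force: [-1.1, -4.7, -13.1]
width: 12.0
```

```bash
python3 ob.py
```

```text
12.125 {'ee_pos': array([580.94, -98.66, 171.5 ]), 'wrist_force': array([ -0.85,  -5.17, -13.34]), 'ft_torque': array([-1.58,  0.26, -0.24]), 'orientation': array([-1.57, -0.  , -0.14])} Fz sd 0.61 11.95
```

move_arm(increments="0 -0.4 0.2 0; 0 -0.8 0.3 0; 0 -0.8 0.3 0; 0 -0.8 0.3 0")

```text
time_s: 12.68
ee_pos: [581.0, -98.1, 173.0]
orientation: [-1.572, -0.001, -0.137]
wrist_force: [-3.1, -5.1, -9.6]
width: 11.8
```

```bash
python3 ob.py
```

```text
12.875 {'ee_pos': array([581.04, -98.14, 172.96]), 'wrist_force': array([-2.78, -5.2 , -9.73]), 'ft_torque': array([-1.18,  0.56, -0.23]), 'orientation': array([-1.57, -0.  , -0.14])} Fz sd 0.32 11.85
```

move_arm(increments="0 -0.4 0.2 0; 0 -0.8 0.3 0; 0 -0.8 0.3 0; 0 -0.8 0.3 0")

```text
time_s: 13.42
ee_pos: [581.1, -97.9, 173.7]
orientation: [-1.572, -0.001, -0.137]
wrist_force: [-2.4, -6.1, -10.3]
width: 12.2
```

```bash
python3 ob.py
```

```text
13.625 {'ee_pos': array([581.08, -97.86, 173.71]), 'wrist_force': array([ -2.57,  -5.24, -10.5 ]), 'ft_torque': array([-1.23,  0.54, -0.22]), 'orientation': array([-1.57, -0.  , -0.14])} Fz sd 0.41 11.98
```

move_arm(increments="0 -0.4 0.2 0; 0 -0.8 0.4 0; 0 -0.8 0.4 0; 0 -0.8 0.4 0")

```text
time_s: 14.18
ee_pos: [581.1, -97.6, 174.5]
orientation: [-1.572, -0.001, -0.137]
wrist_force: [-2.7, -5.6, -10.6]
width: 12.1
```

```bash
python3 ob.py
```

```text
14.375 {'ee_pos': array([581.11, -97.57, 174.43]), 'wrist_force': array([ -2.44,  -5.47, -10.69]), 'ft_torque': array([-1.27,  0.49, -0.24]), 'orientation': array([-1.57, -0.  , -0.14])} Fz sd 0.43 11.91
```

move_arm(increments="0 -0.4 0.2 0; 0 -0.8 0.4 0; 0 -0.8 0.4 0; 0 -0.8 0.4 0")

```text
time_s: 14.92
ee_pos: [581.2, -97.3, 175.2]
orientation: [-1.572, -0.001, -0.137]
wrist_force: [-1.6, -4.2, -11.2]
width: 11.8
```

```bash
python3 ob.py
```

```text
15.125 {'ee_pos': array([581.16, -97.27, 175.17]), 'wrist_force': array([ -1.91,  -5.36, -11.57]), 'ft_torque': array([-1.31,  0.5 , -0.23]), 'orientation': array([-1.57, -0.  , -0.14])} Fz sd 0.36 11.97
```

move_arm(increments="0 -0.4 0.2 0; 0 -0.7 0.3 0; 0 -0.7 0.3 0; 0 -0.7 0.3 0")

```text
time_s: 15.68
ee_pos: [581.2, -97.0, 175.8]
orientation: [-1.572, -0.001, -0.137]
wrist_force: [-2.8, -6.7, -11.2]
width: 12.0
```

```bash
python3 ob.py
```

```text
15.875 {'ee_pos': array([581.2 , -97.02, 175.8 ]), 'wrist_force': array([ -2.12,  -5.45, -11.26]), 'ft_torque': array([-1.37,  0.43, -0.24]), 'orientation': array([-1.57, -0.  , -0.14])} Fz sd 0.37 12.09
```

move_arm(increments="0 -0.4 0.2 0; 0 -0.8 0.4 0; 0 -0.8 0.4 0; 0 -0.8 0.4 0")

```text
time_s: 16.42
ee_pos: [581.3, -96.7, 176.6]
orientation: [-1.572, -0.001, -0.137]
wrist_force: [-1.7, -6.0, -12.2]
width: 11.7
```

```bash
python3 ob.py
```

```text
16.625 {'ee_pos': array([581.25, -96.7 , 176.54]), 'wrist_force': array([ -1.89,  -6.02, -11.94]), 'ft_torque': array([-1.44,  0.45, -0.25]), 'orientation': array([-1.57, -0.  , -0.14])} Fz sd 0.77 11.89
```

move_arm(increments="0 -0.4 0 0; 0 -0.8 0 0; 0 -0.8 0 0; 0 -0.8 0 0")

```text
time_s: 17.18
ee_pos: [581.3, -96.4, 177.2]
orientation: [-1.572, -0.001, -0.137]
wrist_force: [-1.8, -5.1, -12.1]
width: 12.5
```

```bash
python3 ob.py
```

```text
17.375 {'ee_pos': array([581.29, -96.41, 177.26]), 'wrist_force': array([ -1.52,  -5.11, -12.16]), 'ft_torque': array([-1.38,  0.37, -0.24]), 'orientation': array([-1.57, -0.  , -0.14])} Fz sd 0.27 12.02
```

move_arm(increments="0 -0.4 0.1 0; 0 -0.8 0.2 0; 0 -0.8 0.2 0; 0 -0.8 0.2 0")

```text
time_s: 17.92
ee_pos: [581.3, -96.1, 178.0]
orientation: [-1.572, -0.001, -0.137]
wrist_force: [-2.4, -5.4, -12.1]
width: 11.7
```

```bash
python3 ob.py
```

```text
18.125 {'ee_pos': array([581.34, -96.1 , 177.97]), 'wrist_force': array([ -1.32,  -5.01, -12.77]), 'ft_torque': array([-1.43,  0.3 , -0.24]), 'orientation': array([-1.57, -0.  , -0.14])} Fz sd 0.38 11.89
```

move_arm(increments="0 -0.4 0.1 0; 0 -0.8 0.3 0; 0 -0.8 0.3 0; 0 -0.8 0.3 0")

```text
time_s: 18.68
ee_pos: [581.4, -95.8, 178.7]
orientation: [-1.572, -0.001, -0.137]
wrist_force: [-0.8, -5.1, -13.5]
width: 11.9
```

```bash
python3 ob.py
```

```text
18.875 {'ee_pos': array([581.39, -95.77, 178.75]), 'wrist_force': array([ -1.01,  -4.6 , -13.08]), 'ft_torque': array([-1.47,  0.26, -0.24]), 'orientation': array([-1.57, -0.  , -0.14])} Fz sd 0.52 11.99
```

move_arm(increments="0 -0.4 0.1 0; 0 -0.8 0.3 0; 0 -0.8 0.3 0; 0 -0.8 0.3 0")

```text
time_s: 19.42
ee_pos: [581.5, -95.4, 179.5]
orientation: [-1.572, -0.001, -0.137]
wrist_force: [-0.8, -5.4, -13.3]
width: 11.9
```

```bash
python3 ob.py
```

```text
19.625 {'ee_pos': array([581.45, -95.43, 179.51]), 'wrist_force': array([ -0.75,  -5.53, -13.58]), 'ft_torque': array([-1.52,  0.2 , -0.25]), 'orientation': array([-1.57, -0.  , -0.14])} Fz sd 0.21 11.98
```

```bash
python3 - <<'E'
from station import *; import cv2,numpy as np
s=get_image("side")["pixels"][:,:,::-1]; d=get_image("wrist")["pixels"][:,:,::-1]
A=cv2.resize(s[110:190,215:295],(400,400),interpolation=cv2.INTER_CUBIC); B=cv2.resize(d[150:310,130:290],(400,400),interpolation=cv2.INTER_CUBIC)
cv2.imwrite("pics/c4.png",cv2.convertScaleAbs(np.hstack([A,B]),alpha=1.6,beta=30))
E
```

```text
(no output)
```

View pics/c4.png

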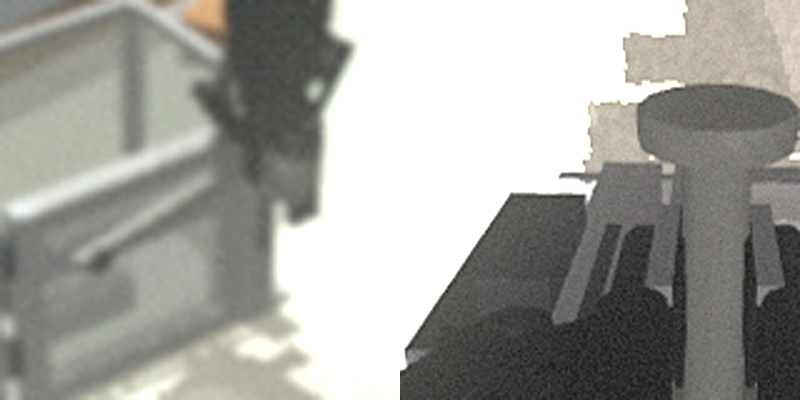

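The bar is clearly lifted and the knob is still held. Feeling on for the roof.

move_arm(increments="0 -0.4 0.1 0; 0 -0.8 0.3 0; 0 -0.8 0.3 0; 0 -0.8 0.3 0")

```text
time_s: 20.27
ee_pos: [581.5, -94.8, 180.8]
orientation: [-1.571, -0.001, -0.137]
wrist_force: [-1.9, -4.9, -11.3]
width: 12.1
```

```bash
python3 ob.py
```

```text
20.475 {'ee_pos': array([581.52, -94.88, 180.86]), 'wrist_force': array([ -1.87,  -5.55, -11.42]), 'ft_torque': array([-1.17,  0.41, -0.25]), 'orientation': array([-1.57, -0.  , -0.14])} Fz sd 0.14 12.01
```

Another grip-twist slip, the same as before, so this isn't the roof. Continuing.

move_arm(increments="0 -0.4 0.1 0; 0 -0.7 0.2 0; 0 -0.7 0.2 0; 0 -0.7 0.2 0")

```text
time_s: 21.02
ee_pos: [581.5, -94.8, 181.1]
orientation: [-1.571, -0.001, -0.137]
wrist_force: [-1.3, -6.0, -12.7]
width: 11.8
```

```bash
python3 ob.py
```

```text
21.225 {'ee_pos': array([581.53, -94.76, 181.13]), 'wrist_force': array([ -0.78,  -5.46, -12.49]), 'ft_torque': array([-1.19,  0.23, -0.23]), 'orientation': array([-1.57, -0.  , -0.14])} Fz sd 0.43 11.87
```

move_arm(increments="0 -0.2 0.1 0; 0 -0.4 0.1 0; 0 -0.4 0.1 0; 0 -0.4 0.1 0")

```text
time_s: 21.78
ee_pos: [581.5, -94.7, 181.3]
orientation: [-1.571, -0.001, -0.137]
wrist_force: [-0.0, -4.9, -13.7]
width: 12.2
```

```bash
python3 ob.py
```

```text
21.975 {'ee_pos': array([581.53, -94.7 , 181.26]), 'wrist_force': array([ -0.39,  -5.52, -13.98]), 'ft_torque': array([-1.23,  0.14, -0.28]), 'orientation': array([-1.57, -0.  , -0.14])} Fz sd 0.4 11.98
```

That is the roof: the last 1.1 mm of command moved the knob only 0.4 mm and added 2.6 N, with contact at z ≈ 180.8. Letting down to about 179.2.

move_arm(increments="0 0.6 -0.3 0; 0 1.2 -0.6 0; 0 1.8 -0.9 0; 0 2.4 -1.2 0; 0 2.4 -1.2 0; 0 2.4 -1.2 0")

```text
time_s: 22.78
ee_pos: [581.5, -95.3, 179.8]
orientation: [-1.571, -0.001, -0.137]
wrist_force: [-2.1, -4.9, -9.2]
width: 12.2
```

```bash
python3 ob.py
```

```text
22.975 {'ee_pos': array([581.47, -95.32, 179.86]), 'wrist_force': array([-1.91, -4.73, -9.39]), 'ft_torque': array([-0.98,  0.54, -0.23]), 'orientation': array([-1.57, -0.  , -0.14])} Fz sd 0.58 12.01
```

move_arm(increments="0 0.3 -0.1 0; 0 0.6 -0.3 0; 0 0.6 -0.3 0; 0 0.6 -0.3 0")

```text
time_s: 23.52
ee_pos: [581.5, -95.5, 179.4]
orientation: [-1.571, -0.001, -0.137]
wrist_force: [-2.7, -4.6, -9.2]
width: 11.3
```

```bash
python3 ob.py
```

```text
23.725 {'ee_pos': array([581.44, -95.55, 179.36]), 'wrist_force': array([-2.78, -4.79, -8.91]), 'ft_torque': array([-0.92,  0.56, -0.24]), 'orientation': array([-1.57, -0.  , -0.14])} Fz sd 0.65 11.83
```

move_arm(increments="-2 0 0.7 0.01; -4.5 0 1.7 0.025; -6.7 0 2.5 0.0375; -9 0 3.4 0.05; -9 0 3.4 0.05; -9 0 3.4 0.05")

```text
time_s: 24.52
ee_pos: [573.6, -91.1, 179.6]
orientation: [-1.571, -0.002, -0.187]
wrist_force: [-1.8, -5.0, -10.0]
width: 11.8
```

```bash
python3 ob.py
```

```text
24.725 {'ee_pos': array([573.58, -91.07, 179.62]), 'wrist_force': array([-1.49, -5.22, -9.27]), 'ft_torque': array([-1.  ,  0.36, -0.23]), 'orientation': array([-1.57, -0.  , -0.19])} Fz sd 0.46 11.78
```

move_arm(increments="-2.2 0 0.8 0.0125; -4.5 0 1.7 0.025; -6.7 0 2.5 0.0375; -9 0 3.4 0.05; -11.2 0 4.4 0.0625; -13.4 0 5.4 0.075; -15.6 0 6.3 0.0875; -17.7 0 7.3 0.1; -17.7 0 7.3 0.1; -17.7 0 7.3 0.1")

```text
time_s: 26.02
ee_pos: [557.4, -80.5, 179.6]
orientation: [-1.57, -0.002, -0.287]
wrist_force: [-2.2, -5.4, -8.4]
width: 11.7
```

```bash
python3 ob.py; python3 - <<'E'
from station import *; import cv2,numpy as np
s=get_image("side")["pixels"][:,:,::-1]; d=get_image("top")["pixels"][:,:,::-1]
A=cv2.resize(s[100:210,180:290],(400,400),interpolation=cv2.INTER_CUBIC); B=cv2.resize(d[60:180,240:360],(400,400),interpolation=cv2.INTER_CUBIC)
cv2.imwrite("pics/c5.png",cv2.convertScaleAbs(np.hstack([A,B]),alpha=1.5,beta=25))
E
```

```text
26.225 {'ee_pos': array([557.37, -80.5 , 179.6 ]), 'wrist_force': array([-2.12, -5.59, -8.19]), 'ft_torque': array([-0.98,  0.46, -0.22]), 'orientation': array([-1.57, -0.  , -0.29])} Fz sd 0.3 11.96
```

View pics/c5.png

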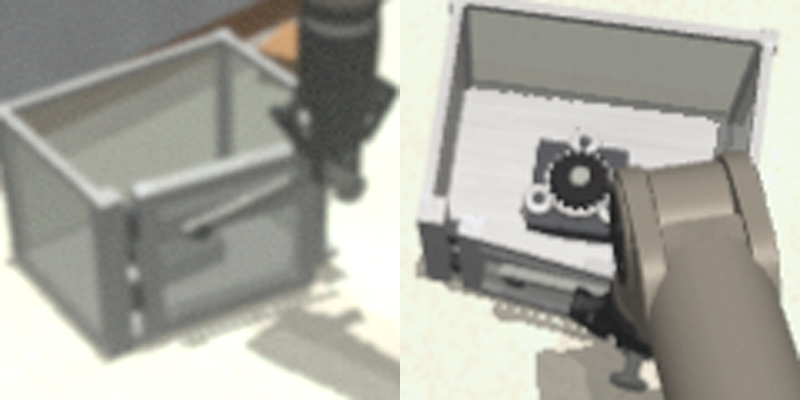

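The top view shows the gate turned about 0.17 rad relative to the frame, with the bar out past the catch. I'll swing it on slowly along the hinge arc.

move_arm(increments="-4.5 0 1.7 0.025; -9 0 3.4 0.05; -13.4 0 5.4 0.075; -17.7 0 7.3 0.1; -22.1 0 9.5 0.125; -26.3 0 11.7 0.15; -30.5 0 14 0.175; -34.7 0 16.4 0.2; -38.8 0 19 0.225; -42.8 0 21.6 0.25; -46.7 0 24.3 0.275; -50.6 0 27.1 0.3")

```text
time_s: 27.88
ee_pos: [516.2, -39.8, 179.5]
orientation: [-1.57, -0.001, -0.588]
wrist_force: [-2.7, -4.6, -9.2]
width: 11.8
```

```bash
python3 ob.py
```

```text
28.075 {'ee_pos': array([515.8 , -39.25, 179.45]), 'wrist_force': array([-2.89, -4.28, -8.89]), 'ft_torque': array([-0.91,  0.57, -0.35]), 'orientation': array([-1.57, -0.  , -0.59])} Fz sd 0.43 11.91
```

move_arm(increments="-4.5 0 1.7 0.025; -9 0 3.4 0.05; -13.4 0 5.4 0.075; -17.7 0 7.3 0.1; -22.1 0 9.5 0.125; -26.3 0 11.7 0.15; -30.5 0 14 0.175; -34.7 0 16.4 0.2; -38.8 0 19 0.225; -42.8 0 21.6 0.25; -46.7 0 24.3 0.275; -50.6 0 27.1 0.3")

```text
time_s: 29.62
ee_pos: [488.8, 11.0, 178.6]
orientation: [-1.57, -0.0, -0.888]
wrist_force: [-0.9, -3.1, -9.4]
width: 12.2
```

```bash
echo 'print(observe()["joints"].round(2))'>>ob.py; python3 ob.py
```

```text
29.825 {'ee_pos': array([488.64,  11.52, 178.56]), 'wrist_force': array([-1.5 , -2.04, -9.18]), 'ft_torque': array([-0.31,  0.14, -0.39]), 'orientation': array([-1.57,  0.  , -0.89])} Fz sd 0.44 11.92
[ 0.43  0.2  -0.6   1.96  0.13  1.02  0.45]
```

move_arm(increments="-4.5 0 1.7 0.025; -9 0 3.4 0.05; -13.4 0 5.4 0.075; -17.7 0 7.3 0.1; -22.1 0 9.5 0.125; -26.3 0 11.7 0.15; -30.5 0 14 0.175; -34.7 0 16.4 0.2; -38.8 0 19 0.225; -42.8 0 21.6 0.25; -46.7 0 24.3 0.275; -50.6 0 27.1 0.3")

```text
time_s: 31.38
ee_pos: [478.2, 67.0, 178.6]
orientation: [-1.57, -0.0, -1.188]
wrist_force: [5.1, -2.1, -12.8]
width: 11.6
```

```bash
python3 ob.py
```

```text
31.575 {'ee_pos': array([478.16,  67.55, 178.64]), 'wrist_force': array([  4.83,  -1.06, -13.16]), 'ft_torque': array([-0.19, -1.1 , -0.36]), 'orientation': array([-1.57,  0.  , -1.19])} Fz sd 0.37 11.78
[ 0.32  0.18 -0.61  1.98  0.12  1.02  0.04]
```

move_arm(increments="-4.5 0 2 0.025; -9 0 4 0.05; -13.4 0 6 0.075; -17.7 0 8 0.1; -22.1 0 10.2 0.125; -26.3 0 12.4 0.15; -30.5 0 14.8 0.175; -34.7 0 17.2 0.2; -38.8 0 19.8 0.225; -42.8 0 22.4 0.25; -46.7 0 25.1 0.275; -50.6 0 27.9 0.3")

```text
time_s: 33.12
ee_pos: [484.5, 124.2, 178.4]
orientation: [-1.571, -0.0, -1.488]
wrist_force: [2.9, -3.5, -12.7]
width: 12.0
```

```bash
python3 ob.py
```

```text
33.325 {'ee_pos': array([484.69, 124.76, 178.42]), 'wrist_force': array([  3.23,  -2.24, -12.09]), 'ft_torque': array([-0.44, -0.81, -0.37]), 'orientation': array([-1.57,  0.  , -1.49])} Fz sd 0.38 11.85
[ 0.19  0.22 -0.6   1.94  0.14  1.03 -0.39]
```

move_arm(increments="-4.5 0 1.9 0.025; -9 0 3.7 0.05; -13.4 0 5.7 0.075; -17.7 0 7.7 0.1; -22.1 0 9.9 0.125; -26.3 0 12.1 0.15; -30.5 0 14.4 0.175; -33.5 0 16.2 0.193; -35.5 0 17.2 0.205; -36.3 0 17.7 0.21; -36.3 0 17.7 0.21; -36.3 0 17.7 0.21")

```text
time_s: 34.88
ee_pos: [499.2, 161.9, 178.5]
orientation: [-1.571, 0.0, -1.697]
wrist_force: [0.4, -2.2, -11.1]
width: 11.7
```

```bash
python3 ob.py
```

```text
35.075 {'ee_pos': array([499.19, 161.91, 178.52]), 'wrist_force': array([  0.39,  -2.63, -11.21]), 'ft_torque': array([-0.44, -0.2 , -0.35]), 'orientation': array([-1.57,  0.  , -1.7 ])} Fz sd 0.53 11.78
[ 0.1   0.26 -0.58  1.88  0.17  1.04 -0.67]
```

move_arm(increments="0 1 -0.5 0; 0 3 -1.4 0; 0 5 -2.2 0; 0 7 -3 0; 0 9 -3.8 0; 0 11 -4.5 0; 0 13 -5.2 0; 0 15 -5.9 0; 0 17 -6.5 0; 0 19 -7.1 0; 0 21 -7.7 0; 0 22 -8 0")

```text
time_s: 36.62
ee_pos: [491.3, 162.9, 156.4]
orientation: [-1.571, 0.0, -1.697]
wrist_force: [-0.6, 0.4, -8.1]
width: 12.2
```

```bash
python3 ob.py
```

```text
36.825 {'ee_pos': array([491.25, 162.89, 156.43]), 'wrist_force': array([ 0.38, -0.11, -8.22]), 'ft_torque': array([-0.06, -0.41, -0.31]), 'orientation': array([-1.57,  0.  , -1.7 ])} Fz sd 0.17 11.96
[ 0.09  0.28 -0.58  1.92  0.18  0.99 -0.69]
```

move_arm(increments="0 0.7 -0.2 0; 0 1.4 -0.3 0; 0 2 -0.4 0; 0 2.6 -0.5 0; 0 3.2 -0.6 0; 0 3.2 -0.6 0; 0 3.2 -0.6 0")

```text
time_s: 37.75
ee_pos: [491.7, 163.9, 155.7]
orientation: [-1.568, 0.001, -1.697]
wrist_force: [-4.3, -0.9, 9.9]
width: 12.1
```

```bash
python3 ob.py
```

```text
37.95 {'ee_pos': array([491.69, 163.88, 155.7 ]), 'wrist_force': array([-4.17, -1.35,  9.9 ]), 'ft_torque': array([-0.26,  0.57, -0.4 ]), 'orientation': array([-1.57,  0.  , -1.7 ])} Fz sd 0.22 11.98
[ 0.09  0.28 -0.58  1.93  0.18  0.99 -0.7 ]
```

The bar is on its rest pin. I'll back off 1.8 mm to ease the load, then open.

move_arm(increments="0 -0.9 0.3 0; 0 -1.8 0.5 0; 0 -1.8 0.5 0")

```text
time_s: 38.38
ee_pos: [491.6, 163.6, 155.8]
orientation: [-1.57, 0.001, -1.696]
wrist_force: [-3.2, 0.5, 6.8]
width: 11.7
```

move_arm(increments="0 0 0 0; 0 0 0 0; 0 0 0 0; 0 0 0 0; 0 0 0 0; 0 0 0 0", fingers=45)

```text
time_s: 39.12
ee_pos: [491.1, 162.7, 155.1]
orientation: [-1.571, -0.0, -1.697]
wrist_force: [-0.0, 0.2, -0.1]
width: 44.9
```

move_arm(increments="0 -4 0 0; 0 -10 0 0; 0 -20 0 0; 0 -32 0 0; 0 -45 0 0; 0 -60 0 0; 0 -75 0 0; 0 -90 0 0; 0 -105 0 0; 0 -120 0 0; 0 -125 0 0; 0 -125 0 0")

```text
time_s: 40.62
ee_pos: [491.2, 162.7, 280.3]
orientation: [-1.57, -0.0, -1.697]
wrist_force: [0.4, -0.2, -1.5]
width: 45.2
```

```bash
python3 ob.py;  python3 - <<'E'
from station import *; import cv2,numpy as np
d=get_image("wrist")["pixels"][:,:,::-1]; t=get_image("top")["pixels"][:,:,::-1]
s=get_image("side")["pixels"][:,:,::-1]
A=cv2.resize(s[100:240,150:290],(400,400),interpolation=cv2.INTER_CUBIC); B=cv2.resize(t[50:290,210:450],(400,400),interpolation=cv2.INTER_CUBIC)
cv2.imwrite("pics/c6.png",cv2.convertScaleAbs(np.hstack([A,B]),alpha=1.4,beta=20))
E
```

```text
40.825 {'ee_pos': array([490.88, 162.58, 279.67]), 'wrist_force': array([-0.  , -0.35, -0.24]), 'ft_torque': array([ 0.01, -0.01, -0.  ]), 'orientation': array([-1.57, -0.  , -1.7 ])} Fz sd 0.64 45.05
[ 0.13  0.16 -0.59  1.77  0.09  1.25 -0.62]
```

View pics/c6.png

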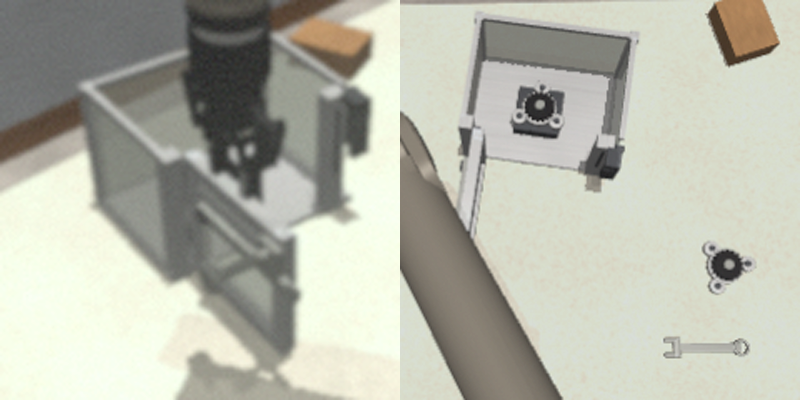

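The side view shows the gate at about a right angle, the bar level along it, and the gripper clear. In the top view the wrench and casting are where they were. Handing in.

```bash
python3 -c "
from station import *
print(job_done())"
```

```text
the job is handed in; nothing more can be done
None
```

The gate stands open at about a right angle with the latch bar down again, and I handed the job in at about 41 s.

- **Finding the roof:** I pinched the knob from above and lifted in small steps, averaging the force readings between them. The bar met the roof at about 27 mm of knob lift, with roughly 3–4 N of contact at the knob. I then let it down about 1.5 mm and drew it out level.
- **Opening:** I swung the gate slowly along its hinge arc to about 1.56 rad. I then lowered the bar onto its rest pin, let go of the knob and raised the gripper clear.
- **Last checks:** The wrist force and moment read about zero with the gripper clear. The pictures show the gate at about a right angle and the bar level. The casting and wrench are where they were. I never moved near the carton, but it was outside the last crops.
- **What disagreed:**
  - The camera estimate put the roof at about 20 mm of knob lift, but feel found it at about 27 mm.
  - The pin slipped in the pads twice or so while lifting, changing the force by about 2–4 N.
  - When lowering, the knob pressed on the rest pin with about 10 N before I eased off; it still read about 7 N when I opened the fingers.

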